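Oil dipstick check on the bench compressor

TASK

Check the oil on the small bench compressor: pick up the wiped dipstick from the wooden offcut, push it into the sloping filler tube until its collar stops against the mouth of the tube, then draw it right out again. Hold it up for reading: level, marked face upwards, all of it at least 20 cm above the bench and clear of the compressor; the job finishes with the gripper still holding the dipstick still in the air, not put down or let go. Leave the other tools, the tin and the driftwood on the bench where they are.

Things in the scene. Friction and masses are not known exactly. Their poses are not given: they have to be found in the camera images.
- dipstick: Dipstick, loose, 223 mm long, about 100 g. Origin: centre of its black ribbed hand grip (66 long, 22 wide in y, 12 mm thick in z), the place to hold it. x axis: along the stick to the tip; z: out of the marked face. At the start it lies on the offcut, marked face up, about 4 degrees tip-down (collar and tip on the wood), the grip sticking out freely past the offcut's end, 45 mm above the bench.
- dip_collar (a point): Point on the dipstick's axis in the underside of its collar, the face that stops against the tube, 50 mm from the grip centre; axes as the dipstick. The collar is a steel hexagon, 24 mm across flats and 12 mm thick, between grip and rod.
- dip_tip (a point): The dipstick's tip, on its axis, 140 mm beyond the underside of the collar; axes as the dipstick. From the collar runs a round steel rod of 7 mm diameter; the last 42 mm is a flat blade 9 mm wide (y) and 4 mm thick (z), with two dark cross lines on its marked face.
- offcut: Block of wood, fixed, 180 x 85 x 30 mm (x, y, z), origin at the centre of its underside. The dipstick lies along its x axis, tip towards +x, and the grip sticks out past its -x end.
- compressor: Small air compressor, fixed on the bench; origin on the bench under the crankcase, front (filler tube) to its -x. Skid 215 x 360 mm; crankcase front at x = -55, top at 148 mm; on it a finned cylinder (x 11 to 99, y -44 to 44, top 248 mm) with a filter to y = 87 mm (top 255 mm); towards -y a motor of 132 mm diameter, y -65 to -267 mm, switch box top at 194 mm.
- tube_mouth (a point): Centre of the filler tube's open upper end, 165 mm above the bench. z axis: along the tube out of the mouth, 40 degrees above level; y: level, across. Straight steel tube, 14 mm inside, 20 outside; the last 8 mm flare to a 25 mm rim, 19 inside; 75 mm clear of the crankcase. The rod enters freely, in any rotation about its axis, for its whole 140 mm; the collar rests on the rim.
- drill: Bystander: cordless drill standing on its battery, 75 x 62 mm foot, 190 mm high, reaching 176 mm towards its +x at the top; origin under the battery.
- mallet: Bystander: wooden mallet lying down, head 72 mm in diameter and 110 mm long (y), handle to x = 230 mm; origin on the bench under the head.
- tape: Bystander: tape measure, 68 x 36 x 64 mm high, origin under its centre.
- wax_tin: Bystander: round steel tin, 76 mm in diameter, 45 mm high, origin under its centre.
- sanding_block: Bystander: cork sanding block 110 x 62 x 28 mm, origin under its centre.
- screwdriver: Bystander: a slim screwdriver 230 mm long lying along its x axis, without collar; origin on the bench under its middle.
- twig: Bystander: forked piece of driftwood, about 180 x 130 mm, 76 mm high, origin on the bench near its middle.

How it is judged (in metres and radians):
On the way, in this order (a step that is already met when the one before it is completed fails the run):
1. the dipstick, in the gripper, is fully in the filler tube: collar down on the rim (within 3.5 mm), in line with the tube (z of dip_collar in the frame of tube_mouth between -0.004 and 0.0035 m and x of dip_collar in the frame of tube_mouth between -0.007 and 0.007 m and y of dip_collar in the frame of tube_mouth between -0.007 and 0.007 m and angle between the x axis of dipstick and the z axis of tube_mouth, either way round below 0.1 rad and z of dip_tip in the frame of tube_mouth below -0.12 m and contact force between dipstick and the fingers above 0.5 N), for 0.2 s.
2. the dipstick, still in the gripper, is drawn out until its tip is clear of the tube's mouth (z of dip_tip in the frame of tube_mouth above 0.01 m and contact force between dipstick and the fingers above 0.5 N), for 0.1 s.
At the end, for the whole second after the job is handed in: The gripper holds the dipstick still in the air: level within 8.5 degrees, marked face up within 11 degrees, tip and grip at least 19 cm above the bench, out of the tube and touching nothing of the compressor; no bystander has moved more than 3 cm (contact force between dipstick and the fingers above 0.5 N and angle between dipstick's own x axis and vertical between 1.4208 and 1.7208 rad and angle between dipstick's own z axis and vertical below 0.2 rad and height (world z) of each of dip_tip, dipstick above 0.19 m and linear speed of dipstick below 0.03 m/s and angular speed of dipstick below 0.25 rad/s and contact force between dipstick and compressor below 0.05 N and distance between dip_tip and tube_mouth above 0.02 m and distance of each of drill, mallet, tape, wax_tin, sanding_block, screwdriver, twig from where it was at the start of the episode below 0.03 m); the arm keeps its last pose, push and grip.
It fails at once if a bystander on the bench is shoved more than 5 cm (distance of any of drill, mallet, tape, wax_tin, sanding_block, screwdriver, twig from where it was at the start of the episode above 0.05 m).
It also fails if it takes over 51 s, if anything falls off the work surface, if the arm or the gripper's body presses on something with over 40 N, if the wrist force passes 120 N, or if a joint passes its speed limit or range.

ROBOT

A 6-joint arm with a two-finger parallel gripper is mounted at the origin on the work surface. World frame = base frame: x ahead of the robot, y to its left, z up, the work surface at z = 0. Lengths are in m, angles in degrees, forces in N, time in s.
With the tool pointing down it reaches from about 0.375 to 0.75 m from the base axis. Payload 9 kg.
Tool frame: the origin (TCP) lies where the fingers leave the gripper's body, on its centre line; the fingertips stand 73 mm ahead of it and the grasp point (between the pads) lies 54 mm ahead of it (robot.tip_reach is the distance from the TCP to the fingertips, in m); z points along the fingers, y is the line along which they close (so a half turn about z gives the same grasp; the last joint's range is limited). The gripper opens to 85 mm and grips with 20 to 120 N. Pads are 22 mm wide; open, the fingers measure 114 mm over their backs; the gripper's body (76 mm by 85 mm) begins 54 mm behind the grasp point. The pads swing forward as they close: fully open they stand 13 mm farther back than shut.
Start: joints at [-87.244, 5.964, 5.575, 89.605, 0, 77.527], TCP at [0.158, -0.579, 0.304] pointing down, gripper open.
Joint ranges: [-171.21, 171.21], [-48.23, 106.86], [-62.78, 66.21], [-105.2, 120.99], [-86.42, 89.51], [-180, 180]. Speed limits (degrees/s): [127.2, 127.2, 147.25, 180, 180, 180].

INTERFACE

Orientations are given as [roll, pitch, yaw] about the fixed x, y, z axes, in that order (R = Rz(yaw) Ry(pitch) Rx(roll)).
In Python, from plant import robot gives the robot as it stands. Calls block until the motion is done:
- robot.move_pose(position, orientation): joint-space move of the TCP to a pose.
- robot.line_to(position, vel=0.15, rotation=None, guard=None): straight line of the TCP; rotation=None keeps the orientation; vel is the mean speed in m/s. With guard (N) it stops when the force on the tool has changed by that much, and returns True; else False.
- robot.goto_joints(angles): joint-space move.
- robot.set_gripper(opening): finger opening in m; the grip force is fixed at half the most; returns when the fingers have stopped.
- robot.pause(seconds).
- robot.ik(position, orientation): joint angles nearest the present ones, or None.
- robot.observe(): the state.
- robot.grab_frame(name): name is "scene" or "side" or "wrist"; returns the picture (480x640x3 uint8, blue, green, red); there is no depth.
- robot.get_calibration(name): a dict with "vertical_fov" (degrees; the focal length in pixels is half the picture's height over the tangent of half this angle, whatever the lens; pixels are square), "cx", "cy" (the principal point, pixels), "rvec" (rotation vector, rad) and "tvec" (3), from world to camera coordinates, as OpenCV has them. Camera axes: x right, y down, z forward; pixel columns grow to the right and rows downward; lengths in m; the calibration is good to about 2 mm. The wrist camera is an equidistant fisheye: a pixel r from the principal point sees the ray r / f radians off the axis. A picture is of the moment at which its call begins: read the wrist's pose just before it. get_calibration takes no time and is no camera call; for the wrist camera it gives the pose at the moment of the call.
A pose or a line that the arm cannot do raises robot.IKError and nothing moves.
- robot.job_done(): hands the job in; it is judged then, once.
The state is a dict: "time": time; "q": joint angles; "qvel": joint speeds; "joint_torque": joint torques, N m; "tool_pos": TCP position; "tcp_rot": TCP orientation; "ft_force": force on the tool from outside, world axes, zero at the start; "torque": the same for the moment, N m; "gripper_width": finger opening in m; "gripper_force": force on a finger pad.
Only numpy, scipy, OpenCV 4.12 (cv2) and the standard library are available. Lean on these libraries where they do the work, as an engineer would, in place of code of your own. Each camera call takes 0.05 s, during which the arm holds its last target. There are 200 camera calls.

## Working session

There is one attempt and no reset: what is moved stays moved. The work goes in short steps, each a Python script; the robot and the scene stay as the last script left them, time stands still between calls to the robot, and variables do not carry over. Pictures are saved under pics/ and viewed, at most 14 in all, crops included, and the job is handed in when it is done.

```bash
ls; mkdir -p pics; python3 - <<'E'
from plant import robot
import cv2
for n in ("scene","side","wrist"):
    c=robot.get_calibration(n); print(n,c)
    cv2.imwrite(f"pics/{n}0.png",robot.grab_frame(n))
E
```

```text
pics
scene {'vertical_fov': 47.83329742498052, 'cx': 318.9258678388546, 'cy': 236.22539455621722, 'rvec': array([ 2.02321661,  0.9652398 , -0.45975578]), 'tvec': array([-0.24773537, -0.20500494,  1.57080411])}
side {'vertical_fov': 42.305290611263146, 'cx': 322.0320521991021, 'cy': 241.76535075825794, 'rvec': array([ 0.38523796, -2.69143639,  1.28444258]), 'tvec': array([0.49955059, 0.28552365, 1.3218688 ])}
wrist {'vertical_fov': 65.70646984690485, 'cx': 320.07090154756173, 'cy': 245.4322618653543, 'rvec': array([-2.31885732,  1.7728772 ,  0.24101098]), 'tvec': array([-0.59906894, -0.03441397,  0.37972208])}
```

View pics/scene0.png

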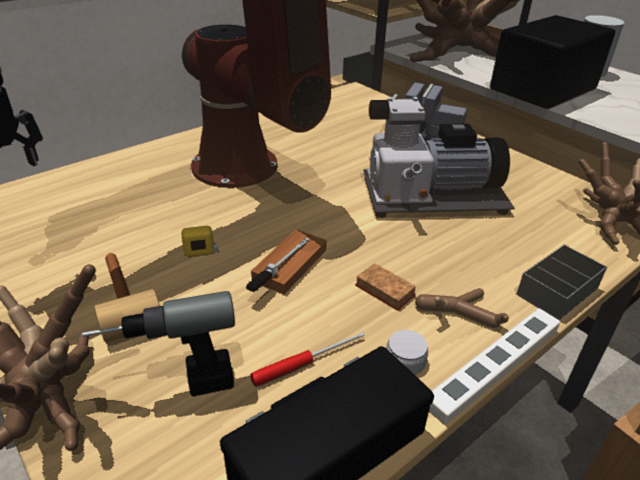

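View pics/side0.png

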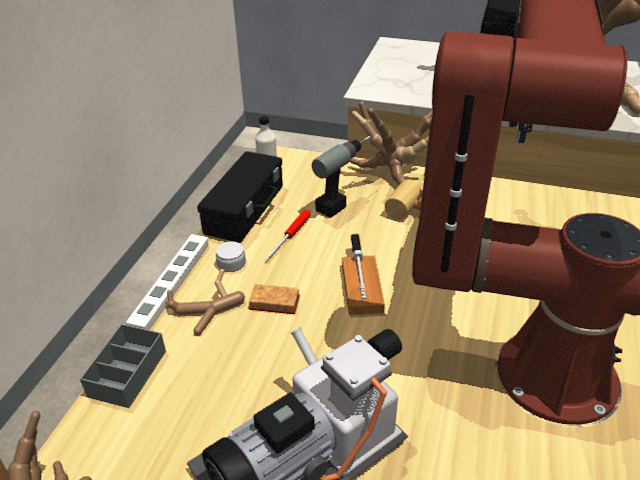

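View pics/wrist0.png

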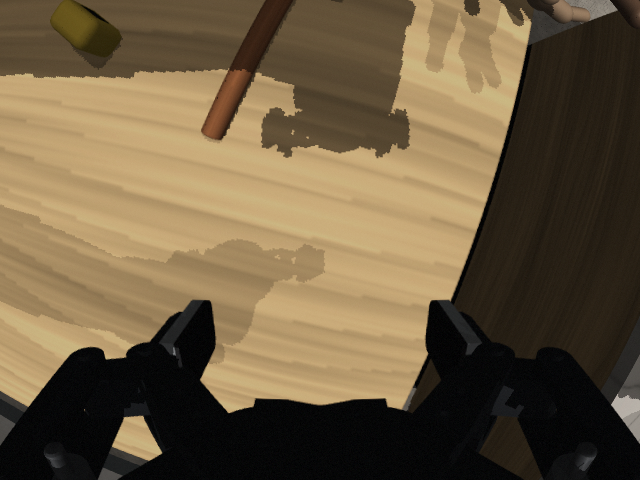

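The scene view shows the dipstick's grip at about (259,279), its tip near (307,239) and the tube mouth near (417,168). In the side view these are at about (356,243), (364,300) and (297,333). I'll triangulate them roughly first.

```bash
cat > h.py <<'E'
import numpy as np, cv2
from scipy.spatial.transform import Rotation as Rn
def cal(c):
    R=cv2.Rodrigues(c["rvec"])[0]; return R,c["tvec"],240/np.tan(np.radians(c["vertical_fov"])/2)
def ray(c,uv,fish=False):
    R,t,f=cal(c); d=(np.array(uv,float)-[c["cx"],c["cy"]])/f
    if fish:
        r=np.linalg.norm(d)+1e-12; v=np.r_[d/r*np.sin(r),np.cos(r)]
    else: v=np.r_[d,1]
    v/=np.linalg.norm(v); return -R.T@t,R.T@v
def proj(c,p,fish=False):
    R,t,f=cal(c); v=R@np.array(p)+t
    if fish:
        r=np.hypot(v[0],v[1]); a=np.arctan2(r,v[2]); d=v[:2]/r*a
    else: d=v[:2]/v[2]
    return d*f+[c["cx"],c["cy"]]
def tri(rays):
    A=sum(np.eye(3)-np.outer(d,d) for o,d in rays); b=sum((np.eye(3)-np.outer(d,d))@o for o,d in rays)
    p=np.linalg.solve(A,b); return p,[np.linalg.norm(np.cross(p-o,d))*1000 for o,d in rays]
def onz(r,z): o,d=r; return o+d*(z-o[2])/d[2]
def rpy(R): return Rn.from_matrix(R).as_euler("xyz",degrees=True)
E
python3 - <<'E'
from h import *
from plant import robot
S=robot.get_calibration("scene");D=robot.get_calibration("side")
for n,a,b in [("grip",(259,279),(356,243)),("tip",(307,239),(364,300)),("mouth",(417,168),(297,333))]:
    print(n,tri([ray(S,a),ray(D,b)]))
s=cv2.imread("pics/scene0.png");d=cv2.imread("pics/side0.png")
A=cv2.resize(s[225:300,235:335],(800,600),interpolation=cv2.INTER_CUBIC)[:, :]
crops=[s[225:300,240:340],s[140:215,380:480],d[230:305,315:415],d[310:385,260:360]]
o=[cv2.resize(c,(400,300),interpolation=cv2.INTER_CUBIC) for c in crops]
cv2.imwrite("pics/m1.png",np.vstack([np.hstack(o[:2]),np.hstack(o[2:])]))
E
```

```text
grip (array([ 0.5075013 , -0.25917193,  0.04942738]), [np.float64(1.0631506899257843), np.float64(1.0631506899257255)])
tip (array([ 0.44182531, -0.0810483 ,  0.03015653]), [np.float64(0.12698239125660277), np.float64(0.126982391256752)])
mouth (array([0.51913072, 0.17841529, 0.16242935]), [np.float64(2.129673391382308), np.float64(2.129673391382212)])
```

View pics/m1.png

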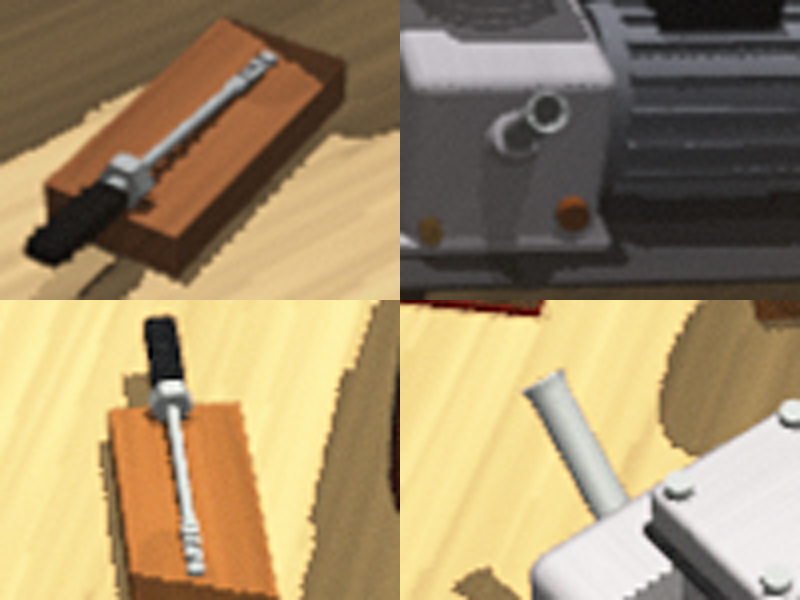

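The crops show the collar and blade clearly. The tube rim is at scene (417,168) and about side (296.5,331). Next: camera mount, rough tube heading and IK options for close wrist views.

```bash
python3 - <<'E'
from h import *
from plant import robot
S=robot.get_calibration("scene");D=robot.get_calibration("side");W=robot.get_calibration("wrist")
o=robot.observe();T=Rn.from_euler("xyz",o["tcp_rot"],degrees=True).as_matrix()
print(o["tcp_rot"],o["time"])
R,t,f=cal(W); print("cam in tool",T.T@(-R.T@t-np.array(o["tool_pos"])),"\n",T.T@R.T)
m=tri([ray(S,(417,168)),ray(D,(296.5,331))]);print("mouth",m)
b=tri([ray(S,(407.5,175)),ray(D,(313,364))]);print("base",b, b[0]-m[0],np.linalg.norm(b[0]-m[0]))
print(tri([ray(S,(307,239.5)),ray(D,(364,298.5))]))
# collar/grip rough
E
```

```text
[-1.79947015e+02 -1.27489782e-02  1.52294560e+01] 0.15
cam in tool [ 0.06727552 -0.00037869 -0.07134981] 
 [[-6.41727074e-04 -9.64000147e-01 -2.65900931e-01]
 [ 9.99999791e-01 -6.38129266e-04 -9.99253150e-05]
 [-7.33511475e-05 -2.65900939e-01  9.64000355e-01]]
mouth (array([0.52120661, 0.17550725, 0.16438535]), [np.float64(2.2880006123030623), np.float64(2.288000612302939)])
base (array([0.47699112, 0.20390223, 0.11485985]), [np.float64(0.553390962242733), np.float64(0.5533909622428349)]) [-0.04421548  0.02839499 -0.0495255 ] 0.07220844503850121
(array([ 0.44348659, -0.08363305,  0.03151264]), [np.float64(1.2190510174775129), np.float64(1.2190510174775264)])
```

```bash
cat >> h.py <<'E'
CT=np.array([[0,-.964,-.2659],[1,0,0],[0,-.2659,.964]]); CO=np.array([.06728,-.0004,-.07135])
def look(robot,target,cam,row=170,ok=None):
    "tool pose whose wrist camera at cam sees target at (320,row); tries rolls, returns list of (pos,rpy,T,q)"
    target=np.array(target);cam=np.array(cam);d=(target-cam)/np.linalg.norm(target-cam); out=[]
    a=(245-row)/371.; v=np.array([0,-np.sin(a),np.cos(a)])       # ray in cam frame
    for roll in range(0,360,15):
        x=Rn.from_rotvec(np.radians(roll)*d).apply(np.cross(d,[.3,.2,.9])); x/=np.linalg.norm(x)
        # basis: v->d, cam x ->x
        Bc=np.c_[[1,0,0],v,np.cross([1,0,0],v)]; Bw=np.c_[x,d,np.cross(x,d)]
        Rc=Bw@Bc.T; T=Rc@CT.T; p=cam-T@CO
        if ok and not ok(p,T): continue
        q=robot.ik(p,rpy(T))
        if q is not None: out.append((p,rpy(T),T,np.array(q)))
    return out
def snap(robot,name):
    import pickle
    c=robot.get_calibration("wrist"); im=robot.grab_frame("wrist")
    cv2.imwrite(f"pics/{name}.png",im); pickle.dump(c,open(f"pics/{name}.pkl","wb")); return c,im
E
cat > plan.py <<'E'
from h import *
from plant import robot
q0=np.array(robot.observe()["q"])
m=np.array([.520,.177,.164]); out=np.array([np.cos(np.radians(-33)),np.sin(np.radians(-33)),0]); lat=np.array([-out[1],out[0],0])
st=np.array([.475,-.17,.04])
V={"d1":(st,st+[.06,.02,.33]),"d2":(st,st+[-.07,-.02,.33]),
   "t1":(m,m+.14*out+.07*lat+[0,0,.22]),"t2":(m,m+.14*out-.07*lat+[0,0,.22])}
P={}
for k,(t,c) in V.items():
    tipz=lambda p,T:(p+T[:,2]*.073)[2]>(.14 if k[0]=='d' else .24 )
    L=look(robot,t,c,ok=lambda p,T:(p+T[:,2]*.073)[2]>.15 and (k[0]=='d' or (p-c)@out>-.01))
    L.sort(key=lambda e:np.abs(e[3]-q0).max())
    if L: P[k]=L[0]; print(k,len(L),L[0][0].round(3),L[0][1].round(0),"tip",(L[0][0]+L[0][2][:,2]*.073).round(3),np.abs(L[0][3]-q0).max().round(),L[0][3].round())
    else: print(k,"none")
E
python3 plan.py
```

```text
d1 24 [ 0.494 -0.21   0.304] [-172.    4.   62.] tip [ 0.483 -0.21   0.232] 52.0 [-35.   3.   2.  96.  -5.  83.]
d2 24 [ 0.403 -0.245  0.289] [169. -11.  74.] tip [ 0.42  -0.236  0.218] 32.0 [-55. -23. -23.  88.  15.  52.]
t1 none
t2 4 [0.585 0.028 0.288] [-166.  -37.   97.] tip [0.563 0.069 0.231] 67.0 [-20.  30.  25. 116.  25.  52.]
```

```bash
sed -i 's/m+.14\*out+.07\*lat+\[0,0,.22\]/m+.07*out+.06*lat+[0,0,.27]/; s/m+.14\*out-.07\*lat+\[0,0,.22\]/m+.07*out-.07*lat+[0,0,.27]/' plan.py
sed -i "s/(k\[0\]=='d' or (p-c)@out>-.01)/(k[0]=='d' or (p+T[:,2]*.073)[2]>.285 or (p-c)@out>-.01)/" plan.py
cat >> plan.py <<'E'
if len(P)==4:
    for k in ("d2","d1","t2","t1"):
        robot.goto_joints(robot.ik(P[k][0],P[k][1])); snap(robot,k)
    print(robot.observe()["time"])
    I=[cv2.imread(f"pics/{k}.png") for k in ("d1","d2","t1","t2")]
    I=[cv2.resize(i[0:360],(400,225)) for i in I]
    cv2.imwrite("pics/m2.png",np.vstack([np.hstack(I[:2]),np.hstack(I[2:])]))
E
python3 plan.py
```

```text
d1 24 [ 0.494 -0.21   0.304] [-172.    4.   62.] tip [ 0.483 -0.21   0.232] 52.0 [-35.   3.   2.  96.  -5.  83.]
d2 24 [ 0.403 -0.245  0.289] [169. -11.  74.] tip [ 0.42  -0.236  0.218] 32.0 [-55. -23. -23.  88.  15.  52.]
t1 14 [0.59  0.124 0.364] [-161.   -2.   91.] tip [0.566 0.125 0.295] 86.0 [ -1.  30.  39. 117.   1.  87.]
t2 22 [0.523 0.048 0.343] [-172.  -22.   78.] tip [0.519 0.077 0.276] 69.0 [-19.   0.   1. 102.  21.  80.]
4.4667
```

View pics/m2.png

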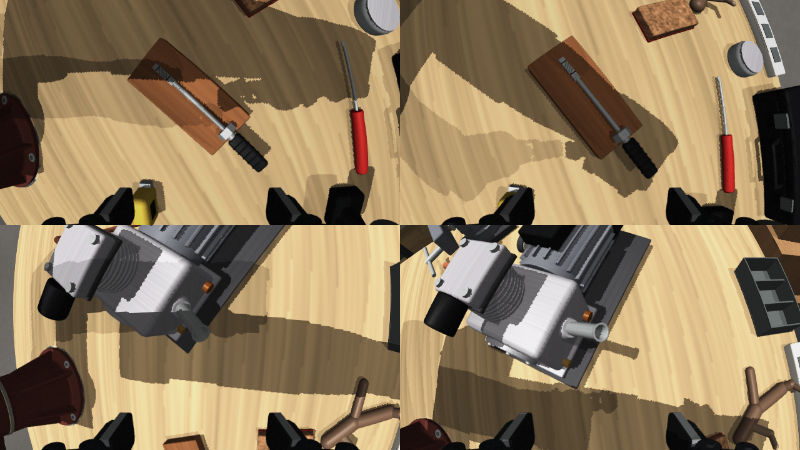

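```bash
python3 - <<'E'
from h import *
g=lambda n,y0,y1,x0,x1,s:cv2.resize(cv2.imread(f"pics/{n}.png")[y0:y1,x0:x1],None,fx=s,fy=s,interpolation=cv2.INTER_CUBIC)
a=np.hstack([g("d1",95,285,235,435,2),g("d2",95,285,235,435,2)])
b=np.hstack([g("t1",150,205,265,365,4),g("t2",142,197,265,365,4)])
cv2.imwrite("pics/m3.png",np.vstack([a,b]))
E
```

```text
(no output)
```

View pics/m3.png

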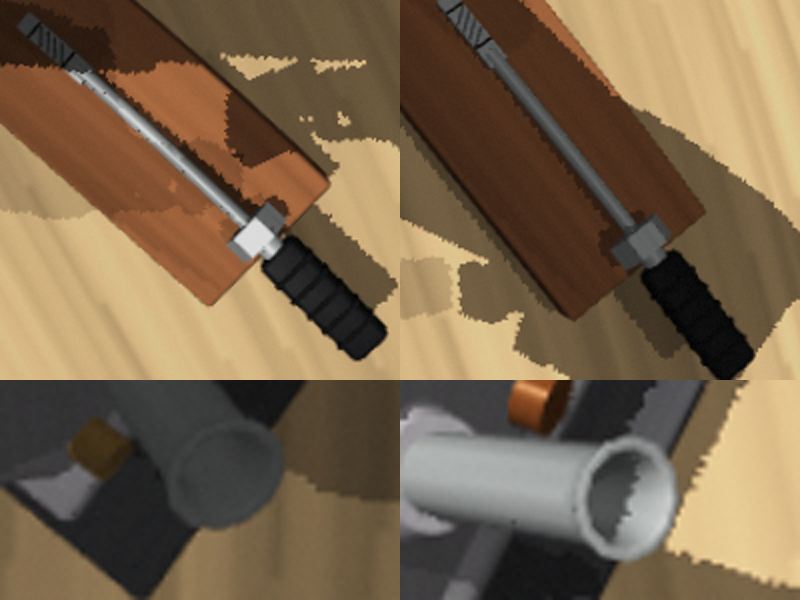

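Close views: in d1 the grip centre is at about (397,245), the rod/collar junction at (358,204) and the tip at (249,107). In d2 they are at about (384,252), (351,207) and (258,95). The rim centre is at about (322,173) in t1 and (322,171) in t2. Next: refine the edges with gradient fits and triangulate.

```bash
cat > meas.py <<'E'
from h import *
import pickle
L=lambda n:(pickle.load(open(f"pics/{n}.pkl","rb")),cv2.GaussianBlur(cv2.imread(f"pics/{n}.png"),(3,3),0).astype(np.float32))
def edge(im,p,q,w=5,n=50):
    p,q=np.array(p,float),np.array(q,float);u=(q-p)/np.linalg.norm(q-p);nn=np.array([-u[1],u[0]]);pts=[]
    s=np.arange(-w,w+.1,.25)
    for a in np.linspace(0,1,n):
        xy=(p+a*(q-p)+s[:,None]*nn).astype(np.float32)
        pr=cv2.remap(im,xy[None,:,0],xy[None,:,1],cv2.INTER_LINEAR)[0]
        g=np.abs(np.diff(pr,axis=0)).sum(1);k=g.argmax();pts.append(xy[k]+.125*nn)
    vx,vy,x,y=cv2.fitLine(np.float32(pts),cv2.DIST_HUBER,0,.01,.01).ravel()
    r=np.abs((np.array(pts)-[x,y])@[-vy,vx]);print("  edge resid med",np.median(r).round(2))
    c=np.array([x,y]);d=np.array([vx,vy])
    return [c+d*((e-c)@d) for e in (p,q)]
if __name__=="__main__":
    D1,D2,T1,T2=[L(k) for k in ("d1","d2","t1","t2")]
    for n,a,b in [("grip",(397.5,245),(384,252.5)),("collar",(358,204.5),(351,207.5)),("tip",(249,107),(258,96))]:
        p,e=tri([ray(D1[0],a,1),ray(D2[0],b,1)]);print(n,p.round(4),np.round(e,2))
    p,e=tri([ray(T1[0],(321.8,173),1),ray(T2[0],(322,171.3),1)]);print("mouth",p.round(4),np.round(e,2))
    print("mouth4 scene/side px",)
    print("skid")
    for c,im,a,b in [(*T2,(389,40),(345,138)),(*T1,(412,34),(352,125))]:
        e=edge(im,a,b);P=[onz(ray(c,x,1),.02) for x in e];v=P[0]-P[1];print(e,P,"heading",np.degrees(np.arctan2(v[1],v[0])))
    # tube sides: plane through camera centre and the axis = bisector of two tangent planes
    N=[]
    for c,im,A,B in [(*T2,((272,156.5),(306,157)),((270,170),(304,181.5))),(*T1,((291,152),(305,173)),((311,152),(322,160)))]:
        nn=[]
        for s in (A,B):
            e=edge(im,*s,w=3,n=30);print(e);r=[ray(c,x,1)[1] for x in e];v=np.cross(*r);nn.append(v/np.linalg.norm(v))
        v=nn[0]+nn[1];N.append(v/np.linalg.norm(v))
    d=np.cross(*N);d/=np.linalg.norm(d);d*=np.sign(d[2]);print("axis",d,"elev",np.degrees(np.arcsin(d[2])),"head",np.degrees(np.arctan2(d[1],d[0])))
E
python3 meas.py
```

```text
grip [ 0.508  -0.2603  0.0484] [0.49 0.49]
collar [ 0.4916 -0.2117  0.0438] [0.48 0.48]
tip [ 0.4433 -0.0854  0.0321] [0.23 0.23]
mouth [0.5219 0.175  0.1653] [0.01 0.01]
mouth4 scene/side px
skid
  edge resid med 0.16
[array([392.86400704,  41.97073579]), array([344.11658048, 137.54943526])] [array([0.63709471, 0.39408377, 0.02      ]), array([0.54486779, 0.26383209, 0.02      ])] heading 54.698947038786244
  edge resid med 2.11
[array([412.5198694 ,  34.32483023]), array([354.77890913, 126.73632704])] [array([0.57489142, 0.3322994 , 0.02      ]), array([0.51095268, 0.22254324, 0.02      ])] heading 59.77694543989676
  edge resid med 0.26
[array([272.015392  , 155.86013907]), array([306.00774975, 156.67783024])]
  edge resid med 0.26
[array([269.45068741, 172.31572875]), array([304.22206991, 180.5638243 ])]
  edge resid med 0.5
[array([290.60395364, 152.274313  ]), array([304.97239482, 173.01912007])]
  edge resid med 0.11
[array([312.49781316, 149.84710422]), array([323.66052486, 157.61322976])]
axis [ 0.70827515 -0.44448319  0.54843505] elev 33.25971695035935 head -32.110623457748375
```

The dipstick lengths and the mouth height (0.1653 against 0.165) agree with the text. The tube heading is still loose, between -32 and -35 degrees. I'll take a view from straight above the tube and one from the other side.

```bash
cat > v3.py <<'E'
from h import *
from plant import robot
q0=np.array(robot.observe()["q"])
m=np.array([.522,.175,.165]); out=np.array([np.cos(np.radians(-34)),np.sin(np.radians(-34)),0]); lat=np.array([-out[1],out[0],0])
for k,c,ro in (("t3",m-.02*out+[0,0,.25],200),("t4",m+.13*out-.02*lat+[0,0,.2],170)):
    L=look(robot,m-.015*out,c,row=ro,ok=lambda p,T:(p+T[:,2]*.073)[2]>.265 or (p-c)@out>-.01 and (p+T[:,2]*.073)[2]>.2)
    L.sort(key=lambda e:np.abs(e[3]-q0).max())
    print(k,len(L))
    if L:
        print(L[0][0].round(3),L[0][1].round(),(L[0][0]+L[0][2][:,2]*.073).round(3))
        robot.goto_joints(robot.ik(L[0][0],L[0][1]));snap(robot,k)
print(robot.observe()["time"])
I=[cv2.imread(f"pics/{k}.png")[80:305,170:470] for k in ("t3","t4")]
cv2.imwrite("pics/m4.png",np.hstack([cv2.resize(i,(400,300),interpolation=cv2.INTER_CUBIC) if 0 else cv2.resize(i,(400,300)) for i in I]))
E
python3 v3.py
```

```text
t3 14
[0.536 0.138 0.336] [180.  -7. 121.] [0.532 0.146 0.263]
t4 7
[0.59  0.061 0.274] [-155.  -32.   93.] [0.558 0.094 0.218]
6.1917
```

View pics/m4.png

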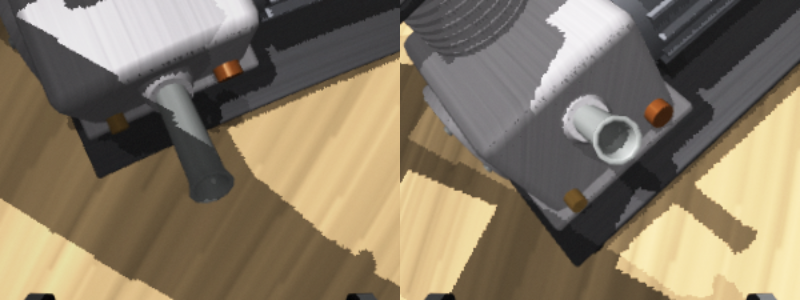

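```bash
python3 - <<'E'
from meas import *
T={k:L(k) for k in ("t1","t2","t3","t4")}
for k,a,b in [("t3",(345,172.5),(460,125)),("t3",(248,212),(290,195.5)),("t4",(320,265),(455,136))]:
    c,im=T[k];e=edge(im,a,b,w=5);P=[onz(ray(c,x,1),.02) for x in e];v=P[0]-P[1];print(k,"skid y head",(np.degrees(np.arctan2(v[1],v[0])))%180)
c,im=T["t3"];nn=[]
for s in (((291,166),(307,211)),((315,154),(335,193))):
    e=edge(im,*s,w=4,n=40);print(e);r=[ray(c,x,1)[1] for x in e];v=np.cross(*r);nn.append(v/np.linalg.norm(v))
v=nn[0]+nn[1];v/=np.linalg.norm(v)
for el in (37,40,43):
    a=[(abs(v@[np.cos(np.radians(el))*np.cos(h),np.cos(np.radians(el))*np.sin(h),np.sin(np.radians(el))]),h) for h in np.radians(np.arange(-60,0,.05))]
    print("tube head at elev",el,np.degrees(min(a)[1]))
mo={"t1":(321.8,173),"t2":(322,171.3),"t3":(328,217),"t4":(332.8,183.5)}
print(tri([ray(T[k][0],x,1) for k,x in mo.items()]))
p=tri([ray(T[k][0],x,1) for k,x in mo.items()])[0]
for k in T: print(k,proj(T[k][0],p,1)-mo[k])
g=lambda n,x,y,s:cv2.resize(cv2.imread(f"pics/{n}.png")[y-37:y+38,x-50:x+50],None,fx=s,fy=s,interpolation=cv2.INTER_CUBIC)
cv2.imwrite("pics/m5.png",np.hstack([g("t3",320,200,4),g("t4",333,183,4)]))
E
```

```text
edge resid med 0.15
t3 skid y head 54.589515871341916
  edge resid med 0.15
t3 skid y head 54.99794224810822
  edge resid med 0.52
t4 skid y head 55.40047366617611
  edge resid med 0.21
[array([290.6794094 , 166.12823316]), array([308.40304678, 210.43879866])]
  edge resid med 0.32
[array([312.78161174, 155.12362256]), array([332.58554681, 194.22292793])]
tube head at elev 37 -34.90000000000143
tube head at elev 40 -34.90000000000143
tube head at elev 43 -34.90000000000143
(array([0.52120104, 0.17574722, 0.16451727]), [np.float64(0.876065462773049), np.float64(0.7556345168434421), np.float64(1.0281997786012782), np.float64(0.7031470196472933)])
t1 [-0.54138272 -1.01120033]
t2 [-0.9153303  -0.36634697]
t3 [0.66425758 1.36521531]
t4 [0.2200126  1.06576393]
```

View pics/m5.png

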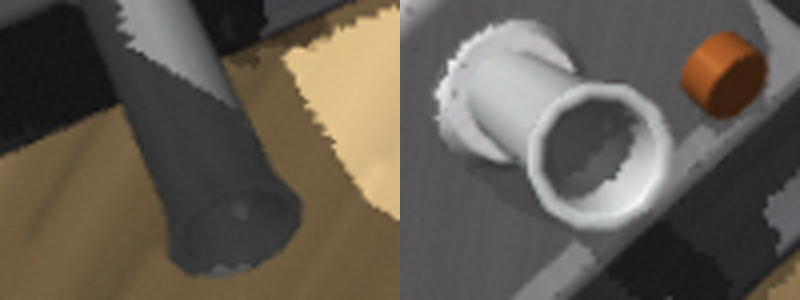

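In t4 the rim centre is at full (332.9,184.8), and in t3 at about (328.6,220.5). The heading settles at -35 degrees. Next: recompute the mouth and plan the grasp and insertion with IK for several tool tilts.

```bash
cat >> h.py <<'E'
HD=np.radians(-35); EL=np.radians(40)
TZ=np.array([np.cos(EL)*np.cos(HD),np.cos(EL)*np.sin(HD),np.sin(EL)])
def frame(sx):
    sx=np.array(sx)/np.linalg.norm(sx); sy=np.cross([0,0,1],sx); sy/=np.linalg.norm(sy); return np.c_[sx,sy,np.cross(sx,sy)]
def tool(Rs,beta):
    b=np.radians(beta); z=-np.cos(b)*Rs[:,2]+np.sin(b)*Rs[:,0]; x=np.cos(b)*Rs[:,0]+np.sin(b)*Rs[:,2]
    return np.c_[x,np.cross(z,x),z]
def head(yaw,pit): y,p=np.radians([yaw,pit]); return np.array([np.cos(y)*np.cos(p),np.sin(y)*np.cos(p),-np.sin(p)])
def tcp(grip,Rs,beta,reach=.054): T=tool(Rs,beta); return np.array(grip)-reach*T[:,2],rpy(T)
GR=np.array([.5087,-.2593,.045]); 
E
python3 - <<'E'
from meas import *
from plant import robot
T={k:L(k) for k in ("t1","t2","t3","t4")}
mo={"t1":(321.8,173),"t2":(322,171.3),"t3":(328.6,220.5),"t4":(332.9,184.75)}
M,e=tri([ray(T[k][0],x,1) for k,x in mo.items()]);print(M.round(4),np.round(e,2))
for b in (0,10,20,25,30,35):
    r=[]
    for gp,Rs in [(GR+[0,0,.1],frame(head(110.3,4))),(GR,frame(head(110.3,4))),(GR+[0,0,.25],frame(head(110.3,0))),(M+.22*TZ,frame(-TZ)),(M+.13*TZ,frame(-TZ)),(M+.05*TZ,frame(-TZ)),(M+.22*TZ+[-.05,-.1,.05],frame(head(130,0)))]:
        q=robot.ik(*tcp(gp,Rs,b)); r.append(None if q is None else np.round(q).astype(int).tolist())
    print(b,r)
E
```

```text
[0.5219 0.1748 0.1659] [0.29 0.04 0.32 0.14]
0 [[-39, -3, -14, 75, -2, 31], [-39, 1, -21, 64, -2, 31], [-40, 2, 6, 94, 0, 30], [6, -17, -19, 55, -25, 34], [11, -23, -30, 53, -28, 39], [17, -27, -38, 52, -30, 44], [-14, 11, 23, 101, 0, 36]]
10 [[-42, 7, -4, 84, 3, 28], [-42, 11, -11, 74, 3, 28], [-42, 12, 16, 103, 5, 27], [3, -10, -9, 66, -18, 34], [8, -17, -21, 63, -20, 39], [13, -21, -30, 60, -22, 44], [-17, 22, 34, 111, 5, 33]]
20 [[-44, 18, 6, 93, 7, 25], [-44, 21, 0, 83, 7, 25], [-44, 23, 27, 113, 8, 24], [0, -1, 2, 77, -11, 34], [5, -9, -12, 72, -13, 38], [9, -15, -22, 68, -14, 43], None]
25 [[-45, 23, 12, 98, 9, 24], [-45, 27, 6, 88, 9, 24], [-45, 28, 33, 117, 10, 22], [-1, 4, 8, 82, -8, 33], [3, -5, -7, 76, -9, 37], [7, -11, -18, 72, -10, 41], None]
30 [[-45, 29, 18, 103, 10, 22], [-45, 32, 12, 93, 10, 22], None, [-2, 9, 14, 87, -5, 32], [2, -1, -2, 81, -6, 36], [6, -7, -13, 76, -6, 40], None]
35 [[-46, 35, 23, 108, 12, 20], [-46, 38, 18, 98, 12, 20], None, [-3, 14, 20, 92, -3, 32], [0, 4, 3, 85, -3, 35], [4, -3, -9, 80, -3, 39], None]
```

The mouth from four views is (0.5219, 0.1748, 0.1659), with residuals up to 0.3 mm. A tilt of 20 degrees works at every pose, so I'll grasp now.

```bash
python3 - <<'E'
from h import *
from plant import robot
Rs=frame(head(110.3,4)); b=20
p,r=tcp(GR+[0,0,.1],Rs,b); robot.move_pose(p,r)
p,r=tcp(GR,Rs,b); print("guard",robot.line_to(p,vel=.1,guard=15))
robot.set_gripper(0.0)
o=robot.observe();print(o["gripper_width"],o["gripper_force"],o["tool_pos"],p,o["time"])
robot.line_to(p+[0,0,.03],vel=.08); 
p,r=tcp(GR+[0,0,.22],frame(head(110.3,0)),b); robot.line_to(p,vel=.15,rotation=r)
robot.pause(.3)
o=robot.observe();print(o["gripper_width"],o["gripper_force"],o["tool_pos"],p,o["tcp_rot"],r,o["ft_force"],o["time"])
_,w=snap(robot,"g1"); s=robot.grab_frame("scene");d=robot.grab_frame("side")
cv2.imwrite("pics/g1s.png",s);cv2.imwrite("pics/g1d.png",d)
S=robot.get_calibration("scene");D=robot.get_calibration("side")
tip=GR+[0,0,.22]+.1*head(110.3,0)
def crop(im,c):
    u,v=np.round(proj(c,tip)).astype(int);u0=max(0,min(540,u-50));v0=max(0,min(405,v-37));print(u0,v0);return cv2.resize(im[v0:v0+75,u0:u0+100],(400,300),interpolation=cv2.INTER_CUBIC)
cv2.imwrite("pics/m6.png",np.vstack([np.hstack([crop(s,S),crop(d,D)]),np.hstack([w[0:300,120:520],np.zeros((300,400,3),np.uint8)])]))
E
```

```text
guard False
0.021302369289689004 60.72001934051514 [ 0.51393711 -0.27324478  0.09705908] [ 0.51386393 -0.27325993  0.09690813] 9.2917
0.020689574632550105 60.54078698158264 [ 0.51506062 -0.27650672  0.31548219] [ 0.51510758 -0.27662195  0.3157434 ] [-179.98869452  -20.0218989   110.30051209] [-180.   -20.   110.3] [-0.40452563  0.15551002 -1.06660011] 11.525
234 127
312 159
```

View pics/m6.png

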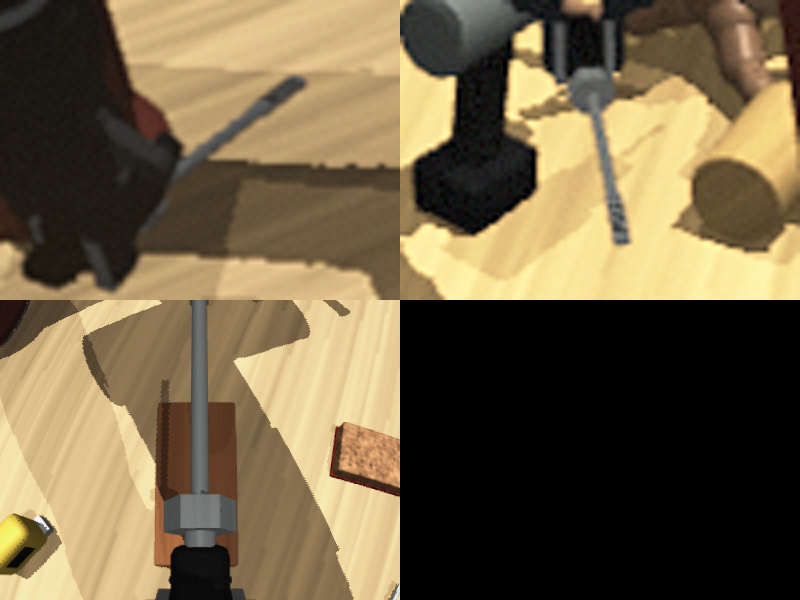

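The dipstick is held. The tip is at scene (309.8,146.8) and side (367.5,219.5). In the wrist view the rod leaves the collar at (320,192) and the blade starts at about (319,4). Now compare with the nominal pose in hand.

```bash
python3 - <<'E'
from h import *
from plant import robot
import pickle
from scipy.optimize import least_squares
S=robot.get_calibration("scene");D=robot.get_calibration("side");W=pickle.load(open("pics/g1.pkl","rb"))
o=robot.observe();T=Rn.from_euler("xyz",o["tcp_rot"],degrees=True).as_matrix();P=np.array(o["tool_pos"])
tip,e=tri([ray(S,(309.75,146.75)),ray(D,(367.5,219.5))]);print("tip",tip,np.round(e,2))
R0=frame(head(110.3,0));g0=P+.054*T[:,2]
print("nominal tip",g0+.19*R0[:,0])
def pts(x): # along, height, lateral offsets of grip (stick frame), pitch, yaw
    R=R0@Rn.from_euler("yz",[x[3],x[4]]).as_matrix(); g=g0+R0@np.array([x[0],x[2],x[1]]); return g,R
for n,x in (("nom",np.zeros(5)),):
    g,R=pts(x);print(proj(W,g+.05*R[:,0],1),proj(W,g+.148*R[:,0],1),proj(S,g+.19*R[:,0]),proj(D,g+.19*R[:,0]))
def f(x):
    g,R=pts(x);a=R[:,0]
    return np.r_[(proj(W,g+.05*a,1)-[320,192.5])/1.5,(proj(W,g+.148*a,1)-[319,4])/2,(proj(S,g+.19*a)-[309.75,146.75])/.8,(proj(D,g+.19*a)-[367.5,219.5])/.8, x/[.004,.004,.002,.05,.03]]
s=least_squares(f,np.zeros(5));print("along,height,lat mm",(s.x[:3]*1000).round(2),"pitch,yaw deg",np.degrees(s.x[3:]).round(2),f(s.x).round(2))
E
```

```text
tip [ 0.44355944 -0.08073723  0.26582121] [2.3 2.3]
nominal tip [ 0.44277023 -0.08106058  0.26493297]
[319.44761633 199.61766013] [319.44265451   2.49450788] [308.42491034 146.4293655 ] [366.97699275 220.40350855]
along,height,lat mm [ 2.03  0.77 -0.2 ] pitch,yaw deg [0.48 0.05] [-0.1   1.2   0.31 -1.9  -1.   -0.41 -0.55  2.24  0.51  0.19 -0.1   0.17
  0.03]
```

```bash
cat >> h.py <<'E'
M=np.array([.5219,.1748,.1659]); RI=frame(-TZ)
def at(s,da=.001,dh=.0006,off=(0,0)): # tcp pose with collar underside s metres out of the mouth
    g=M+(s+.05+da)*TZ-dh*RI[:,2]+off[0]*RI[:,1]+off[1]*RI[:,2]; return tcp(g,RI,20)
E
python3 - <<'E'
from h import *
from plant import robot
p,r=at(.175); print(robot.ik(p,r)); robot.move_pose(p,r); robot.pause(.3)
f0=np.array(robot.observe()["ft_force"])
for s in (.13,.10,.05):
    hit=robot.line_to(at(s)[0],vel=.06,guard=10); o=robot.observe()
    print(s,hit,(RI.T@(np.array(o["ft_force"])-f0)).round(2),((np.array(o["tool_pos"])-at(s)[0])@RI*1000).round(2),o["time"])
    if hit: break
    if s==.13: snap(robot,"i1");cv2.imwrite("pics/i1d.png",robot.grab_frame("side"));cv2.imwrite("pics/i1s.png",robot.grab_frame("scene"))
E
```

```text
[  0.14986701  -0.30630996   3.06431043  76.7976214  -11.35613786
  33.49059848]
0.13 False [1.48 0.   0.42] [-0.38 -0.05  0.13] 14.2667
0.1 False [0.45 0.89 0.44] [ 0.01 -0.07  0.17] 15.0667
0.05 False [0.94 0.66 0.55] [-0.44 -0.08  0.12] 16.05
```

```bash
python3 - <<'E'
from h import *
from plant import robot
_,w=snap(robot,"i2");d=robot.grab_frame("side")
cv2.imwrite("pics/m7.png",np.hstack([w[0:300,120:520],cv2.resize(d[290:365,240:340],(400,300),interpolation=cv2.INTER_CUBIC)]))
E
```

```text
(no output)
```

View pics/m7.png

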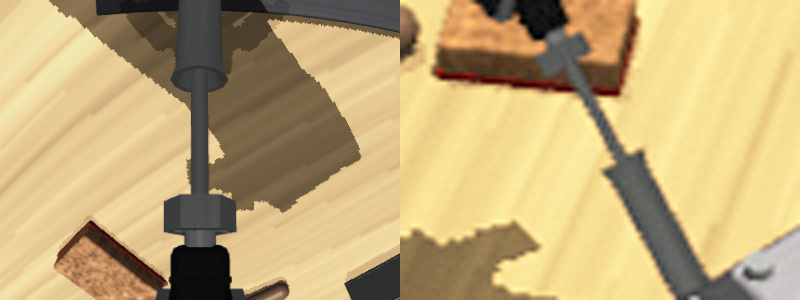

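The rod is inside the tube, centred in the rim at about wrist (320,80) and in line in the side view. I'll push until the collar stops, then draw it out.

```bash
python3 - <<'E'
from h import *
from plant import robot
f0=np.array(robot.observe()["ft_force"])
def rep(t):
    o=robot.observe();print(t,(RI.T@(np.array(o["ft_force"])-f0)).round(2),((np.array(o["tool_pos"])-at(0)[0])@RI*1000).round(2),"w",round(o["gripper_width"],4),"t",o["time"])
print(robot.line_to(at(.012)[0],vel=.06,guard=12)); rep("12mm")
print(robot.line_to(at(-.006)[0],vel=.012,guard=12)); rep("seat")
robot.pause(.5); rep("hold")
_,w=snap(robot,"i3");d=robot.grab_frame("side")
cv2.imwrite("pics/m8.png",np.hstack([w[0:300,120:520],cv2.resize(d[290:365,240:340],(400,300),interpolation=cv2.INTER_CUBIC)]))
E
```

```text
False
12mm [-0.99 -0.43  0.27] [-12.26  -0.1    0.15] w 0.0212 t 16.9333
True
seat [-3.6  -0.38  1.45] [2.51 0.08 0.2 ] w 0.0207 t 18.2667
hold [-7.41  0.02  3.66] [2.52 0.08 0.08] w 0.0211 t 18.7667
```

View pics/m8.png

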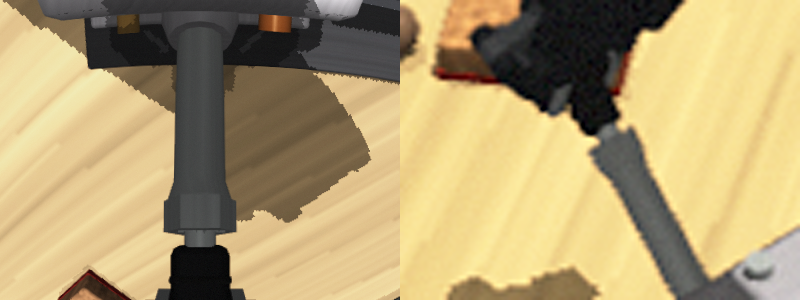

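The collar sits on the rim: no gap in either view, and the axial force holds at about 7 N. I'll press slightly, hold, draw it out and hold it level.

```bash
python3 - <<'E'
from h import *
from plant import robot
p=np.array(robot.observe()["tool_pos"])
robot.line_to(p-.001*TZ,vel=.01,guard=15); robot.pause(.5); print(robot.observe()["ft_force"])
robot.line_to(p+.08*TZ,vel=.08); robot.line_to(at(.18)[0],vel=.1); robot.pause(.3)
Rs=frame(head(110.3,0)); q,r=tcp(GR+[0,0,.25],Rs,20)
robot.move_pose(q,r); robot.pause(1.0)
o=robot.observe();print(o["tool_pos"],q,o["tcp_rot"],r,o["gripper_width"],o["gripper_force"],o["time"],np.abs(o["qvel"]).max())
_,w=snap(robot,"f1");d=robot.grab_frame("side");s=robot.grab_frame("scene")
c=lambda im,C:(lambda u:cv2.resize(im[max(0,u[1]-37):max(0,u[1]-37)+75,u[0]-50:u[0]+50],(400,300),interpolation=cv2.INTER_CUBIC))(np.round(proj(C,GR+[0,0,.25]+.1*Rs[:,0])).astype(int))
D=robot.get_calibration("side");S=robot.get_calibration("scene")
for C in (S,D):print(np.round(proj(C,GR+[0,0,.25]+.1*Rs[:,0])).astype(int), proj(C,GR+[0,0,.25]+.19*Rs[:,0]))
cv2.imwrite("pics/m9.png",np.vstack([np.hstack([w[0:300,120:520],c(d,D)]),np.hstack([c(s,S),cv2.resize(s,(400,300))])]))
E
```

```text
[ 4.03369138 -3.28531389  4.93796841]
[ 0.51508624 -0.27666124  0.34573476] [ 0.51510758 -0.27662195  0.3457434 ] [-179.99777093  -19.99985098  110.29578816] [-180.   -20.   110.3] 0.020775747444899677 60.5395245552063 24.6333 0.06332049247842976
[284 150] [308.59175854 132.84412601]
[363 185] [367.4689421  208.90092797]
```

View pics/m9.png

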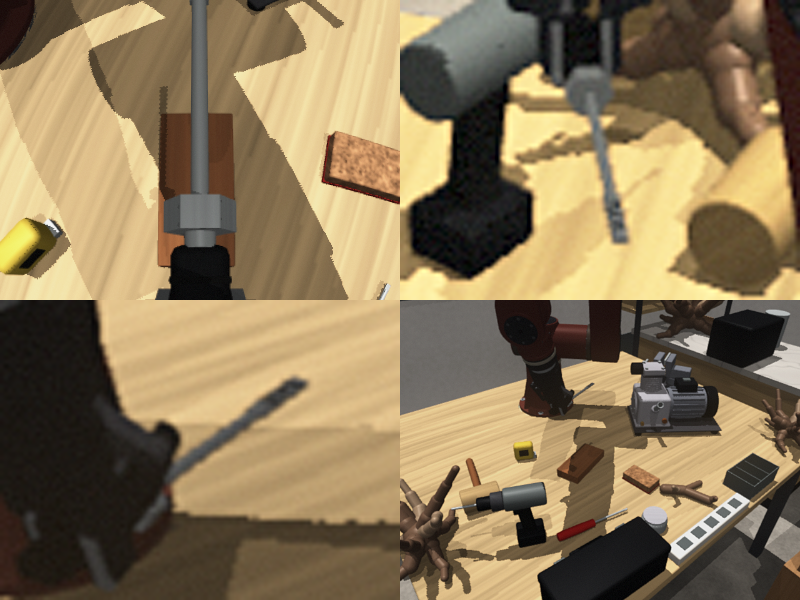

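The held dipstick's tip is within 1.2 px of the level prediction in both fixed views, the marked lines face up, and the bystanders haven't moved. Handing in.

```bash
python3 - <<'E'
from plant import robot
print(robot.job_done())
E
```

```text
the job is handed in; nothing more can be done
None
```

I pushed the dipstick in until its collar stopped on the tube rim and drew it out again; it is now held level, marked face up, about 29 cm above the bench; the job is handed in at about 25 s, but no verdict was returned.

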